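Swap the tray that stands out of the parts rack

ROBOT

A 7-joint arm with a two-finger parallel gripper is mounted at the origin on a cart in front of the work surface, level with it; the furniture and walls round the work are solid. World frame = base frame: x ahead of the robot, y to its left, z up, the work surface at z = 0. Lengths are in mm, angles in rad, forces in N, time in s.
With the tool pointing down it reaches from about 400 to 875 mm from the base axis. Payload 4.4 kg.
Tool frame: the origin (TCP) lies midway between the tips of the shut fingers; the grasp point (between the pads) lies 19 mm behind it (ctrl.pinch_z is the distance from the TCP to the grasp point, in mm); z points along the fingers, y is the line along which they close (so a half turn about z gives the same grasp; the last joint's range is limited). The gripper opens to 85 mm and grips with 20 to 120 N. Pads are 22 mm wide; open, the fingers measure 114 mm over their backs; the gripper's body (76 mm by 85 mm) begins 54 mm behind the grasp point. The pads swing forward as they close: fully open they stand 13 mm farther back than shut.
Start: joints at [-1.375, 0.628, 0.038, 1.517, -0.027, 0.996, -0.02], TCP at [168.208, 627.873, 231.313] pointing down, gripper open.
Joint ranges: [-3.06, 3.06], [-0.37, 2.12], [-1.25, 1.32], [0.18, 2.47], [-1.1, 4.24], [0.23, 1.98], [-2.94, 2.94]. Speed limits (rad/s): [2.57, 2.57, 3.14, 3.14, 3.14, 3.14, 3.14].

INTERFACE

Orientations are given as [roll, pitch, yaw] about the fixed x, y, z axes, in that order (R = Rz(yaw) Ry(pitch) Rx(roll)).
In Python, from cell import read_state, cams, order, ctrl gives the robot as it stands.
- The arm moves only by the tool move_arm, never from a script. Its argument "targets" is text: rows parted by semicolons, each of 7 numbers parted by spaces: the gripper's target within -1 to 1 (fully open at 1, half-way at 0, shut at -1), then the shift along the tool's x, y, z in cm, then the turn, a rotation vector about the tool's x, y, z in degrees. A call has 1 to 5 rows; each row shifts and turns the commanded pose from where the row before left it, along the tool's axes as they then stand; what a row does not reach is not made up. A row lasts 1/12 s, in which the tool goes at most 41.7 mm and 7.16 degrees, less where a joint would pass 70% of its speed; a pose out of reach is approached as far as the arm can. A call with a gripper value outside its range is refused whole. The fingers move at their own pace and stop on an object; the grip force is fixed at half the most. Time passes only in rows, so rows that do not move let the fingers close. It gives the time, the measured TCP pose, the force, the opening and the grip force at its end, in the units of the state.
- read_state(): the state, without advancing time (a new reading comes with each control period).
- cams.get_image(name): name is "side" or "top"; returns a dict with "color" (480x640x3 uint8, red, green, blue), "fovy" (degrees; the focal length in pixels is half the picture's height over the tangent of half this angle, whatever the lens; pixels are square), "cx", "cy" (the principal point, pixels), "rvec" (rotation vector, rad) and "tvec" (3), from world to camera coordinates, as OpenCV has them. Camera axes: x right, y down, z forward; pixel columns grow to the right and rows downward; lengths in mm; the calibration is good to about 2 mm. A picture is of the moment at which its call begins. There is no depth.
- order.finish_job(): hands the job in; it is judged then, once.
The state is a dict: "clock": time; "qpos": joint angles; "qd": joint speeds; "tau": joint torques, N m; "eef_pos": TCP position; "tool_rot": TCP orientation; "force": force on the tool from outside, world axes, zero at the start; "torque": the same for the moment, N m; "width": finger opening in mm; "gripper_force": force on a finger pad.
Only numpy, scipy, OpenCV 4.12 (cv2) and the standard library are available. Lean on these libraries where they do the work, as an engineer would, in place of code of your own. Each camera call takes 0.05 s, during which the arm holds its last target. There are 200 camera calls.

TASK

One tray of the small three-tray parts rack, the one with the plain steel setting block, has been left standing out: first push it fully home with the fingertips. Then hook a fingertip behind the front lip of the tray that holds the black threaded union, from inside the tray, and draw that tray out fully to its stop, without pinching the lip or pressing on its front. Leave the tray with the O-ring shut, do not touch the parts lying in the trays, and leave the jar, the tin and the marker where they stand.

Things in the scene. Friction and masses are not known exactly. Their poses are not given: they have to be found in the camera images.
- rack: Fixed dark steel rack with three parallel tray lanes side by side at 74 mm pitch (lane centres at y = -74, 0, +74 mm); 150 long (x) x 230 wide (y) mm, rails 26 mm high, rear wall 44 mm high. Origin under its middle, at bench height. Its +x points to the closed rear, its -x is the open front from which trays are drawn, about towards the robot; z up. Which tray is in which lane varies.
- block_tray (a joint): Sheet-steel tray 140 long x 68 wide mm on a slide rail of the rack. Joint value in m: 0 = fully home against the rear stop, 0.09 = drawn out to its front stop; it grows as the tray moves along the rack's -x. It stays where it is left, both stops are firm; friction about 1.5 N plus light damping. This tray carries the steel block and starts standing out by 64 to 86 mm.
- union_tray (a joint): Sheet-steel tray 140 long x 68 wide mm on a slide rail of the rack. Joint value in m: 0 = fully home against the rear stop, 0.09 = drawn out to its front stop; it grows as the tray moves along the rack's -x. It stays where it is left, both stops are firm; friction about 1.5 N plus light damping. This tray carries the threaded union and starts fully home.
- ring_tray (a joint): Sheet-steel tray 140 long x 68 wide mm on a slide rail of the rack. Joint value in m: 0 = fully home against the rear stop, 0.09 = drawn out to its front stop; it grows as the tray moves along the rack's -x. It stays where it is left, both stops are firm; friction about 1.5 N plus light damping. This tray carries the O-ring and starts fully home; it is to stay there.
- block_tray_lip (a point): Block tray: middle of the top edge of its front lip, mid-thickness (front face 4 mm to -x, back face 5 mm to +x); moves with the tray; axes are the rack's. Lip 66 wide, 9 thick, top 40 mm above the tray floor (55 above the bench). Behind it an empty finger pocket 59 long (x), 64 wide (y). Tray side walls reach only 28 mm above the bench, the pocket's rear wall 24.
- union_tray_lip (a point): Union tray: middle of the top edge of its front lip, mid-thickness (front face 4 mm to -x, back face 5 mm to +x); moves with the tray; axes are the rack's. Lip 66 wide, 9 thick, top 40 mm above the tray floor (55 above the bench). Behind it an empty finger pocket 59 long (x), 64 wide (y). Tray side walls reach only 28 mm above the bench, the pocket's rear wall 24.
- ring_tray_lip (a point): O-ring tray: middle of the top edge of its front lip, mid-thickness (front face 4 mm to -x, back face 5 mm to +x); moves with the tray; axes are the rack's. Lip 66 wide, 9 thick, top 40 mm above the tray floor (55 above the bench). Behind it an empty finger pocket 59 long (x), 64 wide (y). Tray side walls reach only 28 mm above the bench, the pocket's rear wall 24.
- union_tray_face: Front face plate (4 mm thick, two dark screw heads) of the union tray's lip, fixed to the tray; its origin is that of the tray, under the tray floor's middle, 70 mm behind the lip's front. Not to be touched.
- block_tray_nest (a point): Middle of the floor of the block tray's rear nest (66 x 64 mm), 100 mm behind the lip's middle.
- union_tray_nest (a point): Middle of the floor of the union tray's rear nest (66 x 64 mm), 100 mm behind the lip's middle.
- ring_tray_nest (a point): Middle of the floor of the O-ring tray's rear nest (66 x 64 mm), 100 mm behind the lip's middle.
- block: Plain steel setting block, 25 x 45 x 30 mm high, loose in its tray's nest; origin at the centre of its underside.
- fitting: Black threaded plastic union (short collar), 59 mm diameter x 40 mm high, loose upright in its tray's nest; origin at the centre of its underside.
- oring: Black O-ring, 60 mm diameter x 8 mm high, loose and flat in its tray's nest; origin at the centre of its underside.
- jar: Bystander: white jar with a blue lid, 63 mm diameter x 53 mm high, loose on the bench to the right, by the clamp; origin under its centre.
- tin: Bystander: round blue-lidded tin, 66 mm diameter x 26 mm high, loose on the bench in front of the rack, to the left; origin under its centre.
- marker: Bystander: red and white paint marker, 125 mm long, 15 mm thick, loose on the bench far to the right, between clamp and drawer cabinet; origin under its middle. The drawer cabinet at the far right is 215 mm high and the spray bottle near it 190 mm: come across from the right above them.

How it is judged:
By the outcome, as a careful person would: the job done as asked, in the order asked, and still so for the second after the job is handed in, with the robot touching nothing.
It also fails if it takes over 51 s, if anything falls off the work surface, if the arm or the gripper's body presses on something with over 40 N, if the wrist force passes 120 N, or if a joint passes its speed limit or range.

## Working session

There is one attempt and no reset: what is moved stays moved. The work goes in short steps, Python scripts to look and compute and a tool call to move; the robot and the scene stay as the last step left them, time stands still between calls to the robot, and variables do not carry over. Pictures are saved under pics/ and viewed, at most 10 in all, crops included, and the job is handed in when it is done.

Besides the shell and the picture viewer there is one more tool, called after "Call:" in YAML: its name, and indented under it one key for each argument. move_arm: Moves the arm, as the interface text tells. Its arguments: {"type":"object","properties":{"targets":{"type":"string"}},"required":["targets"]}

```bash
mkdir -p pics
python3 - <<'E'
from cell import read_state, cams, order, ctrl
import cv2
s=read_state(); print(s)
for n in("side","top"):
    d=cams.get_image(n); cv2.imwrite(f"pics/{n}0.png",d["color"][:,:,::-1]); print(n,{k:v for k,v in d.items() if k!="color"})
E
```

```text
{'clock': 0.0, 'qpos': array([-1.37480366,  0.62935847,  0.03844635,  1.5183487 , -0.02702197,
        0.99630663, -0.02001788]), 'qd': array([ 0.00067498, -0.00039094,  0.00282553,  0.00169643,  0.00040005,
       -0.00070957,  0.00043463]), 'tau': array([ 5.87474879e-04, -5.63396323e+01,  1.22665778e+00, -1.93453735e+01,
        1.10939657e-02,  1.04704779e-02,  2.30735409e-06]), 'eef_pos': array([168.03595067, 627.26368772, 230.38734122]), 'tool_rot': array([-3.13968949e+00,  9.65894549e-06,  2.87976705e+00]), 'force': array([ 0.34732328, -0.44414895,  0.21680432]), 'torque': array([-0.02233971, -0.0535125 , -0.00260728]), 'gripper_force': 0.0, 'width': 85.33365817594873}
side {'fovy': 43.36967513619436, 'cx': 322.4859344607857, 'cy': 235.40548475242903, 'rvec': array([ 2.06637181, -0.17616975,  0.07715965]), 'tvec': array([-494.01133525,  123.10719264, 1396.03518516])}
top {'fovy': 56.46679208189612, 'cx': 319.408341487887, 'cy': 234.24951024321282, 'rvec': array([ 2.16314971, -2.22004543,  0.10012806]), 'tvec': array([ 31.83876447, 532.33944952, 925.74515555])}
```

View pics/side0.png

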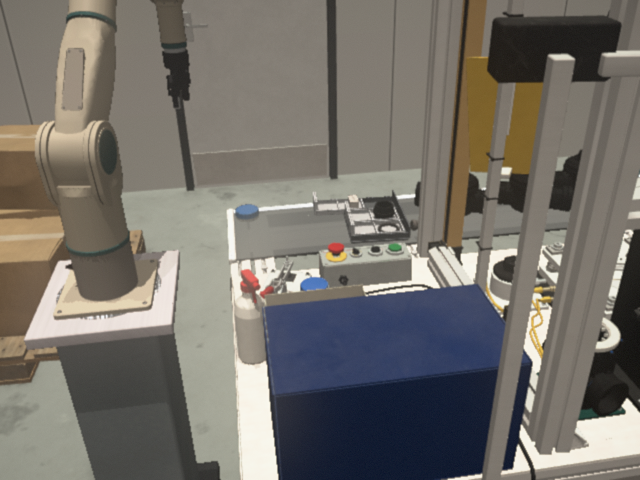

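View pics/top0.png

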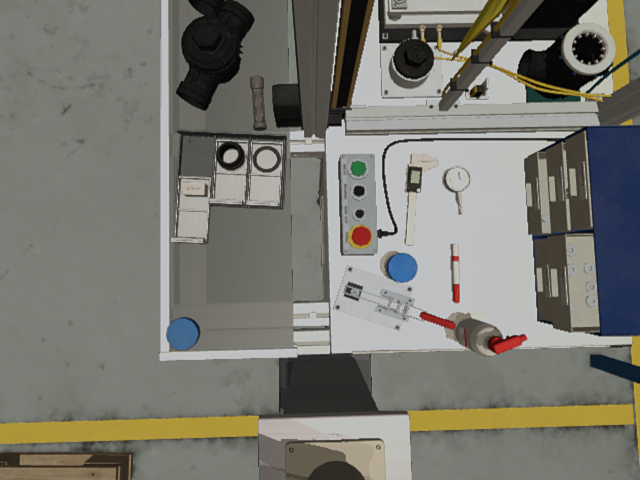

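The side view shows the rack near (375,215) with one tray out to the left. In the top view the rack spans about cols 177–283, rows 135–210. The block tray is the left lane (lip ~(190,241)), the union tray the middle one (~(230,204)), and the O-ring tray the right one. I'll enlarge both.

Run:
```python
import cv2,numpy as np
a=cv2.imread("pics/side0.png")[180:250,300:420]; b=cv2.imread("pics/top0.png")[120:255,165:300]
a=cv2.resize(a,None,fx=6,fy=6,interpolation=cv2.INTER_CUBIC); b=cv2.resize(b,None,fx=4.4,fy=4.4,interpolation=cv2.INTER_CUBIC)
cv2.imwrite("pics/sc.png",a);cv2.imwrite("pics/tc.png",b)
```

```text
(no output)
```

View pics/sc.png

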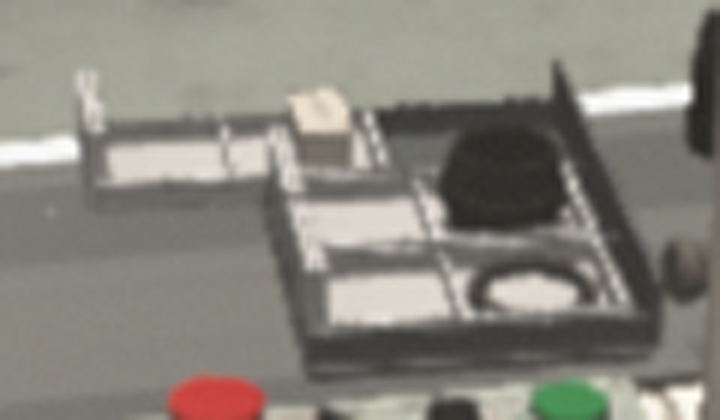

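View pics/tc.png

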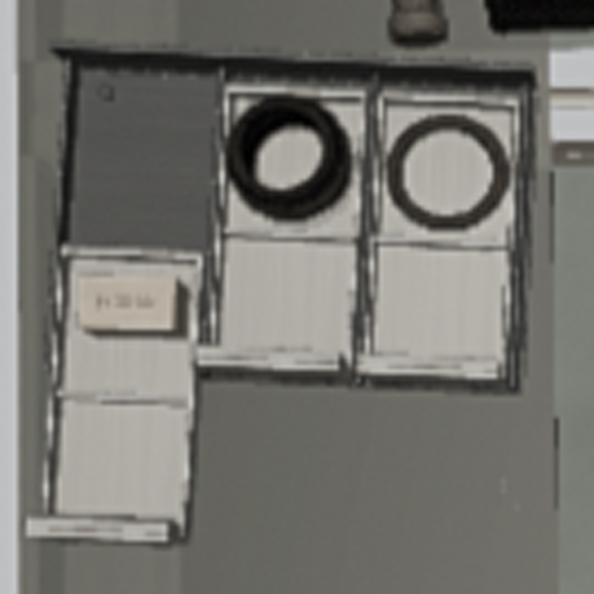

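The enlarged views show the pale lip tops. In the top crop they are at block (98,529), union (273,358) and ring (431,367). In the side crop they are at block (90,100), union (284,158) and ring (310,229).

```bash
cat > h.py <<'E'
import cv2,numpy as np
from cell import read_state, cams, order, ctrl
def K(d):
    f=240/np.tan(np.radians(d["fovy"]/2)); return np.array([[f,0,d["cx"]],[0,f,d["cy"]],[0,0,1]])
def P(d): return K(d)@np.c_[cv2.Rodrigues(d["rvec"])[0],d["tvec"]]
def tri(d1,p1,d2,p2):
    X=cv2.triangulatePoints(P(d1),P(d2),np.float64(p1).reshape(2,1),np.float64(p2).reshape(2,1)); return (X[:3]/X[3]).ravel()
def plane(d,p,z):
    R=cv2.Rodrigues(d["rvec"])[0]; C=-R.T@d["tvec"]; r=R.T@np.linalg.inv(K(d))@[*p,1]; return C+r*(z-C[2])/r[2]
def proj(d,X): x=P(d)@[*X,1]; return x[:2]/x[2]
E
python3 - <<'E'
from h import *
np.set_printoptions(precision=1,suppress=True)
s,t=cams.get_image("side"),cams.get_image("top")
T=lambda x,y:(165+(x+.5)/4.4-.5,120+(y+.5)/4.4-.5); S=lambda x,y:(300+(x+.5)/6-.5,180+(y+.5)/6-.5)
for n,a,b in(("block",T(98,529),S(90,100)),("union",T(273,358),S(284,158)),("ring",T(431,367),S(310,229))):
    X=tri(s,b,t,a); print(n,X,proj(t,X)-a,proj(s,X)-b,plane(t,a,55))
for n,p in dict(bL=(27,522),bR=(168,534),uL=(197,353),uR=(350,363),rL=(357,362),rR=(505,372)).items(): print(n,plane(t,T(*p),55))
for n,p in dict(rearL=(58,50),rearR=(532,74)).items(): print(n,plane(t,T(*p),44))
print("floor union pocket", tri(s,S(438,245),t,T(364,236)))
for d in(s,t):R=cv2.Rodrigues(d["rvec"])[0];print(-R.T@d["tvec"])
print("tin",plane(t,(183,333),26))
E
```

```text
block [525.3 287.2  54.8] [-0.   0.3] [ 0.1 -0. ] [525.8 287.1  55. ]
union [601.7 205.9  56.4] [-0.1  0.6] [ 0.2 -0. ] [603.2 206.   55. ]
ring [597.6 132.6  57.7] [ 0.  -0.4] [-0.2  0. ] [597.2 133.   55. ]
bL [529.9 319.6  55. ]
bR [522.7 255.1  55. ]
uL [606.4 241.1  55. ]
uR [600.  170.4  55. ]
rL [600.4 167.2  55. ]
rR [594.   98.8  55. ]
rearL [754.5 308.   44. ]
rearR [738.1  83.9  44. ]
floor union pocket [664.3 167.4  25.7]
[  318.7 -1230.1   770.2]
[463.1  35.1 962.1]
tin [336.1 304.   26. ]
```

Lip heights triangulate to 55–58 mm, which agrees with the text. The rack yaw is about −4.7°, and the block tray stands out by about 80 mm. I'll shut the gripper, turn the tool to the rack and go over.

Call:
move_arm:
  targets: "-1 0 0 0 0 0 -5.15; -1 0 0 0 0 0 -5.15; -1 -2.6 -2.4 0 0 0 0; -1 -2.6 -2.4 0 0 0 0; -1 -2.6 -2.4 0 0 0 0"

```text
clock: 0.62
eef_pos: [240.3, 548.8, 230.9]
tool_rot: [-3.141, -0.0, 3.061]
force: [0.8, -0.1, 0.0]
width: 25.5
gripper_force: 0.0
```

Call:
move_arm:
  targets: "-1 -2.6 -2.4 0 0 0 0; -1 -2.6 -2.4 0 0 0 0; -1 -2.6 -2.4 0 0 0 0; -1 -2.6 -2.4 0 0 0 0; -1 -2.6 -2.4 0 0 0 0"

```text
clock: 1.03
eef_pos: [360.7, 418.0, 231.3]
tool_rot: [-3.142, -0.0, 3.06]
force: [0.5, 0.6, 0.7]
width: 0.5
gripper_force: 0.0
```

Call:
move_arm:
  targets: "-1 -2.6 -2.4 0 0 0 0; -1 -2.6 -2.4 0 0 0 0; -1 -2.6 -2.4 0 0 0 0; -1 0 0 0 0 0 0; -1 0 0 0 0 0 0"

```text
clock: 1.45
eef_pos: [433.5, 338.8, 231.2]
tool_rot: [-3.141, 0.001, 3.054]
force: [-0.3, 0.3, -0.3]
width: 0.3
gripper_force: 0.0
```

Call:
move_arm:
  targets: "-1 -1.7 -1.5 0 0 0 0; -1 -1.7 -1.5 0 0 0 0; -1 -1.7 -1.4 0 0 0 0; -1 0 0 3 0 0 0; -1 0 0 3 0 0 0"

```text
clock: 1.87
eef_pos: [480.6, 294.3, 172.2]
tool_rot: [3.138, 0.004, 3.059]
force: [-0.5, 0.6, -0.3]
width: -0.2
gripper_force: 0.0
```

Call:
move_arm:
  targets: "-1 0 0 3 0 0 0; -1 0 0 3 0 0 0; -1 0 0 2.5 0 0 0; -1 0 0 0 0 0 0; -1 0 0 0 0 0 0"

```text
clock: 2.28
eef_pos: [477.2, 294.1, 85.4]
tool_rot: [-3.14, -0.003, 3.061]
force: [-0.2, 0.3, 0.5]
width: 0.0
gripper_force: 0.0
```

Run:
```python
from h import *
for n,(x,y,w,h,f) in dict(side=(290,130,130,120,5),top=(155,120,150,150,4)).items():
    d=cams.get_image(n)["color"][y:y+h,x:x+w,::-1]; cv2.imwrite(f"pics/{n}1.png",cv2.resize(d,None,fx=f-0.5*(n=="side"),fy=f-0.5*(n=="side"),interpolation=cv2.INTER_CUBIC))
a,b=cv2.imread("pics/side1.png"),cv2.imread("pics/top1.png")
H=480; r=lambda i:cv2.resize(i,(390,int(i.shape[0]*390/i.shape[1])))
a,b=r(a),r(b); c=np.zeros((400,790,3),np.uint8); c[:a.shape[0],:390]=a; c[:b.shape[0],400:790]=b; cv2.imwrite("pics/both1.png",c)
print(read_state()["eef_pos"])
```

```text
[479.31178706 294.70947091  87.68536031]
```

View pics/both1.png

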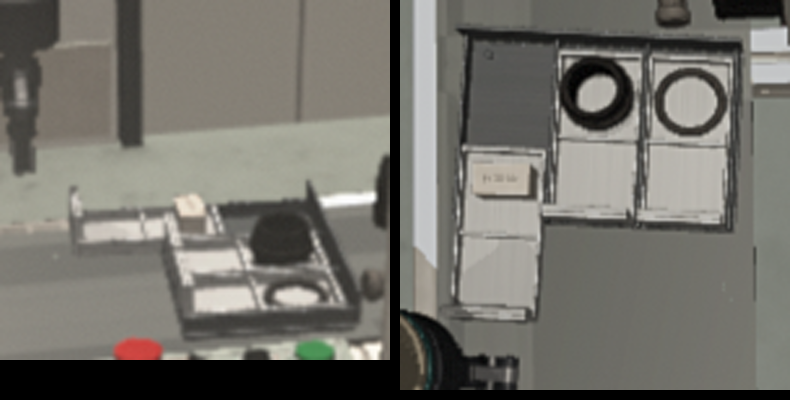

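The picture shows the shut fingertips just in front of the block tray's lip (lip at about (492,313) in the right half), in line with its lane. I'll lower and push.

Call:
move_arm:
  targets: "-1 0 -0.3 2.5 0 0 0; -1 0 0 2.6 0 0 0; -1 0 0 0 0 0 0; -1 -1 0 0 0 0 0; -1 -1 0 0 0 0 0"

```text
clock: 2.8
eef_pos: [500.2, 289.8, 37.4]
tool_rot: [3.14, 0.002, 3.061]
force: [0.5, 0.3, -0.7]
width: -0.0
gripper_force: 0.0
```

Call:
move_arm:
  targets: "-1 -0.8 0 0 0 0 0; -1 -0.8 0 0 0 0 0; -1 -0.8 0 0 0 0 0; -1 -0.8 0 0 0 0 0; -1 -0.8 0 0 0 0 0"

```text
clock: 3.22
eef_pos: [539.1, 285.6, 35.7]
tool_rot: [3.141, -0.0, 3.06]
force: [-2.3, 1.3, 0.8]
width: 0.2
gripper_force: 1.0
```

Call:
move_arm:
  targets: "-1 -0.8 0 0 0 0 0; -1 -0.8 0 0 0 0 0; -1 -0.8 0 0 0 0 0; -1 -0.8 0 0 0 0 0; -1 0 0 0 0 0 0"

```text
clock: 3.63
eef_pos: [573.1, 282.0, 35.3]
tool_rot: [3.141, 0.003, 3.058]
force: [0.7, -0.8, -0.0]
width: 0.2
gripper_force: 0.0
```

Call:
move_arm:
  targets: "-1 -0.5 0 0 0 0 0; -1 -0.5 0 0 0 0 0; -1 -0.3 0 0 0 0 0; -1 -0.2 0 0 0 0 0; -1 0 0 0 0 0 0"

```text
clock: 4.05
eef_pos: [585.7, 281.2, 35.1]
tool_rot: [-3.141, 0.0, 3.059]
force: [0.7, -0.7, 0.1]
width: 0.1
gripper_force: 0.0
```

Call:
move_arm:
  targets: "-1 -0.2 0 0 0 0 0; -1 -0.2 0 0 0 0 0; -1 -0.2 0 0 0 0 0; -1 -0.2 0 0 0 0 0"

```text
clock: 4.38
eef_pos: [591.4, 280.9, 35.2]
tool_rot: [-3.141, -0.004, 3.06]
force: [-9.1, -1.2, 5.8]
width: -0.2
gripper_force: 4.4
```

Call:
move_arm:
  targets: "-1 -0.1 0 0 0 0 0; -1 -0.1 0 0 0 0 0; -1 0 0 0 0 0 0; -1 0 0 0 0 0 0"

```text
clock: 4.72
eef_pos: [591.3, 280.9, 35.2]
tool_rot: [-3.14, -0.007, 3.061]
force: [-8.8, -1.2, 6.4]
width: -0.1
gripper_force: 4.6
```

About 9 N against 1.5 N of friction means it is against the stop. I'll back off, lift and look.

Call:
move_arm:
  targets: "-1 1.5 0 0 0 0 0; -1 1.5 0 0 0 0 0; -1 0 0 3 0 0 0; -1 0 0 0 0 0 0"

```text
clock: 5.05
eef_pos: [562.9, 282.7, 2.2]
tool_rot: [-3.139, -0.004, 3.061]
force: [-0.5, -0.6, -1.1]
width: -0.1
gripper_force: 0.0
```

I got the z sign wrong in that move: the tool went down to 2 mm above the bench. It touched nothing. Now going up.

Call:
move_arm:
  targets: "-1 0 0 -3 0 0 0; -1 0 0 -3 0 0 0; -1 0 0 -3 0 0 0; -1 0 0 -3 0 0 0; -1 0 0 0 0 0 0"

```text
clock: 5.47
eef_pos: [570.3, 284.9, 132.5]
tool_rot: [3.135, 0.011, 3.059]
force: [0.6, 0.3, -0.4]
width: 0.1
gripper_force: 0.0
```

Call:
move_arm:
  targets: "-1 -2.7 -2.5 0 0 0 0; -1 -2.7 -2.5 0 0 0 0; -1 -2.6 -2.4 0 0 0 0; -1 0 0 0 0 0 0; -1 0 0 0 0 0 0"

```text
clock: 5.88
eef_pos: [641.6, 198.7, 125.6]
tool_rot: [-3.14, 0.002, 3.053]
force: [-0.1, 0.1, 0.5]
width: 0.3
gripper_force: 0.0
```

Run:
```python
from h import *
I={n:cams.get_image(n)["color"][:,:,::-1] for n in("side","top")}
a=cv2.resize(I["side"][150:250,300:430],(390,300),interpolation=cv2.INTER_CUBIC); b=cv2.resize(I["top"][110:250,160:290],(390,420),interpolation=cv2.INTER_CUBIC)
c=np.zeros((420,790,3),np.uint8); c[:300,:390]=a; c[:,400:]=b; cv2.imwrite("pics/both2.png",c)
print(read_state()["eef_pos"])
```

```text
[638.93362058 203.34841156 125.41488597]
```

View pics/both2.png

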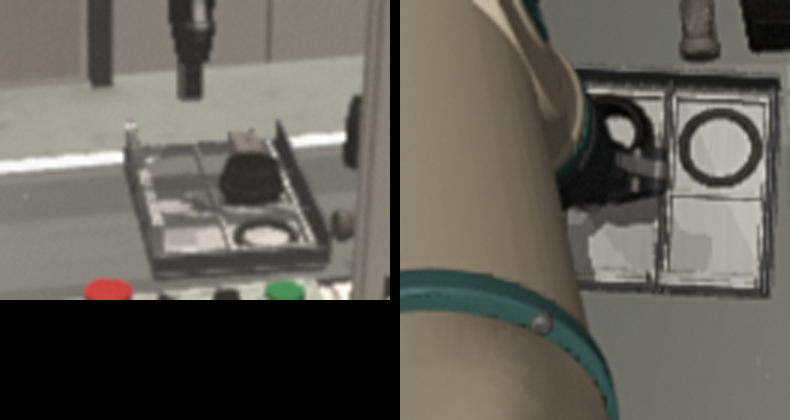

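The side view shows all three lips in line, so the block tray is home. The fingertips hang over the union tray's pocket, ahead of the union. I'll lower into the pocket and draw.

Call:
move_arm:
  targets: "-1 0.3 0 3.2 0 0 0; -1 0 0 3.2 0 0 0; -1 0 0 2.2 0 0 0; -1 0 0 0.8 0 0 0; -1 0 0 0 0 0 0"

```text
clock: 6.4
eef_pos: [633.6, 204.2, 29.1]
tool_rot: [-3.141, -0.004, 3.062]
force: [-0.7, 0.0, 0.3]
width: 0.2
gripper_force: 0.0
```

Call:
move_arm:
  targets: "-1 0.6 0 0 0 0 0; -1 0.6 0 0 0 0 0; -1 0.6 0 0 0 0 0; -1 0.6 0 0 0 0 0; -1 0 0 0 0 0 0"

```text
clock: 6.82
eef_pos: [611.3, 205.8, 32.7]
tool_rot: [3.141, 0.001, 3.06]
force: [-0.9, 0.7, 0.6]
width: 0.0
gripper_force: 0.0
```

Call:
move_arm:
  targets: "-1 0.7 0 0 0 0 0; -1 0.7 0 0 0 0 0; -1 0.7 0 0 0 0 0; -1 0.7 0 0 0 0 0; -1 0.7 0 0 0 0 0"

```text
clock: 7.23
eef_pos: [576.5, 207.9, 31.4]
tool_rot: [-3.142, 0.0, 3.059]
force: [2.0, -0.4, 1.9]
width: 0.3
gripper_force: 1.0
```

Call:
move_arm:
  targets: "-1 0.8 0 0 0 0 0; -1 0.8 0 0 0 0 0; -1 0.8 0 0 0 0 0; -1 0.8 0 0 0 0 0; -1 0.4 0 0 0 0 0"

```text
clock: 7.65
eef_pos: [539.3, 210.8, 31.0]
tool_rot: [-3.141, -0.002, 3.06]
force: [1.5, -0.9, 0.2]
width: -0.4
gripper_force: 0.8
```

Call:
move_arm:
  targets: "-1 0.3 0 0 0 0 0; -1 0.3 0 0 0 0 0; -1 0.3 0 0 0 0 0; -1 0.2 0 0 0 0 0; -1 0 0 0 0 0 0"

```text
clock: 8.07
eef_pos: [529.6, 211.9, 31.1]
tool_rot: [-3.141, -0.001, 3.06]
force: [-0.5, -0.1, 0.2]
width: 0.3
gripper_force: 0.0
```

Call:
move_arm:
  targets: "-1 0.2 0 0 0 0 0; -1 0.2 0 0 0 0 0; -1 0.2 0 0 0 0 0; -1 0.2 0 0 0 0 0; -1 0 0 0 0 0 0"

```text
clock: 8.48
eef_pos: [527.5, 212.3, 31.6]
tool_rot: [3.139, 0.009, 3.058]
force: [10.5, -1.6, -8.9]
width: 0.0
gripper_force: 5.4
```

Call:
move_arm:
  targets: "-1 0.2 0 0 0 0 0; -1 0.2 0 0 0 0 0; -1 0 0 0 0 0 0; -1 0 0 0 0 0 0"

```text
clock: 8.82
eef_pos: [527.5, 212.4, 31.9]
tool_rot: [3.137, 0.016, 3.057]
force: [17.7, -2.0, -13.0]
width: 0.0
gripper_force: 8.7
```

It is at the stop: the force rises with no further motion, after 90 mm of travel. I'll ease off into the pocket, lift straight up and clear away.

Call:
move_arm:
  targets: "-1 -1.5 0 0 0 0 0; -1 -1.5 0 0 0 0 0; -1 0 0 0 0 0 0; -1 0 0 -3 0 0 0; -1 0 0 -3 0 0 0"

```text
clock: 9.23
eef_pos: [545.1, 210.0, 89.9]
tool_rot: [-3.139, -0.007, 3.06]
force: [0.4, 0.7, -0.5]
width: -0.2
gripper_force: 0.0
```

Call:
move_arm:
  targets: "-1 0 0 -3 0 0 0; -1 0 0 -3 0 0 0; -1 0 0 -3 0 0 0; -1 0 0 -3 0 0 0; -1 0 0 0 0 0 0"

```text
clock: 9.65
eef_pos: [550.1, 212.3, 217.0]
tool_rot: [3.136, 0.008, 3.06]
force: [0.7, 1.0, -0.8]
width: -0.3
gripper_force: 0.0
```

Call:
move_arm:
  targets: "-1 1.5 2.5 0 0 0 0; -1 1.5 2.5 0 0 0 0; -1 1.5 2.5 0 0 0 0; -1 1.5 2.5 0 0 0 0; -1 1.5 2.5 0 0 0 0"

```text
clock: 10.07
eef_pos: [481.2, 342.1, 210.6]
tool_rot: [-3.141, -0.002, 3.06]
force: [0.9, -0.1, 0.6]
width: 0.1
gripper_force: 0.0
```

Call:
move_arm:
  targets: "-1 1.5 2.5 0 0 0 0; -1 1.5 2.5 0 0 0 0; -1 1.5 2.5 0 0 0 0; -1 1.5 2.5 0 0 0 0; -1 0 0 0 0 0 0"

```text
clock: 10.48
eef_pos: [425.1, 452.8, 210.4]
tool_rot: [3.138, -0.005, 3.07]
force: [0.6, 1.5, 0.6]
width: -0.1
gripper_force: 0.0
```

Run:
```python
from h import *
I={n:cams.get_image(n)["color"][:,:,::-1] for n in("side","top")}
a=cv2.resize(I["side"][170:250,300:420],(390,260),interpolation=cv2.INTER_CUBIC); b=cv2.resize(I["top"][120:350,160:300],(390,641),interpolation=cv2.INTER_CUBIC)[:600]
c=np.zeros((600,790,3),np.uint8); c[:260,:390]=a; c[:,400:]=b; cv2.imwrite("pics/both3.png",c)
print(read_state()["eef_pos"])
```

```text
[429.41321105 446.62032415 210.34287967]
```

View pics/both3.png

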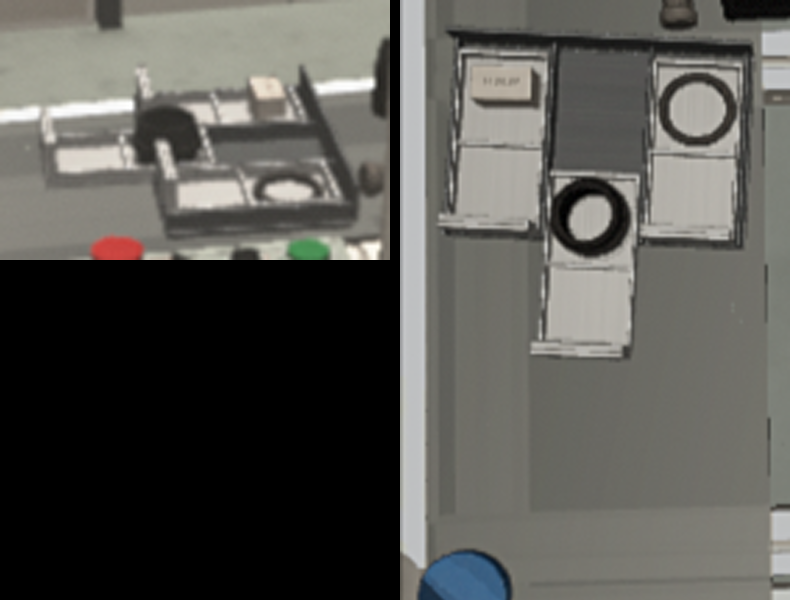

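The picture shows the block tray home, its lip at (485,223) in line with the O-ring tray's at (687,233). The union tray is out, lip at (580,350), and the parts and the tin are in place. Handing in.

```bash
python3 -c "
from cell import order
print(order.finish_job())"
```

```text
the job is handed in; nothing more can be done
None
```

I pushed the block tray home to its stop, then drew the union tray fully out by hooking its lip from inside. The O-ring tray stayed shut, the parts and bystanders weren't touched, and the job is handed in at about 10.5 s (no verdict came back).

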